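Hang the loaded dipping basket on the drain stand

ROBOT

A 6-joint arm with a two-finger parallel gripper is mounted at the origin on the work surface. World frame = base frame: x ahead of the robot, y to its left, z up, the work surface at z = 0. Lengths are in mm, angles in rad, forces in N, time in s.
With the tool pointing down it reaches from about 325 to 900 mm from the base axis. Payload 6.1 kg.
Tool frame: the origin (TCP) lies between the finger pads; the fingertips stand 8 mm ahead of it and the grasp point (between the pads) lies 11 mm behind it; z points along the fingers, x is the direction in which the jaws open and shut, and the axes are right-handed (so a half turn about z gives the same grasp; the last joint's range is limited). The gripper opens to 87 mm and grips with 3 to 60 N. Pads are 19 mm wide; open, the fingers measure 117 mm over their backs; the gripper's body (75 mm by 190 mm) begins 51 mm behind the grasp point.
Start: joints at [1.035, 0.22, 1.526, -0, 1.395, -0.126], TCP at [249.014, 573.243, 209.438] pointing down, gripper open.
Joint ranges: [-2.98, 2.98], [-0.91, 2.08], [0.09, 2.57], [-1.24, 4.39], [0.2, 2.65], [-2.68, 2.68]. Speed limits (rad/s): [2.57, 2.57, 3.01, 3.14, 3.14, 3.14].

INTERFACE

Orientations are given as a unit quaternion [w, x, y, z].
In Python, from workcell import r gives the robot as it stands.
- The arm moves only by the tool jog_arm, never from a script. Its argument "deltas" is a list that holds one entry, the list of rows, each a list of 6 numbers: the shift along the tool's x, y, z scaled (see below), then the turn, a rotation vector about the tool's x, y, z scaled (see below). A call has 1 to 10 rows; each row shifts and turns the commanded pose from where the row before left it, along the tool's axes as they then stand; what a row does not reach is not made up. The controller multiplies each number of a shift by 10 cm and each number of a turn by 120 degrees. A row lasts 1/10 s, in which the tool goes at most 50 mm and 8.59 degrees, less where a joint would pass 70% of its speed; a pose out of reach is approached as far as the arm can. A call with a number of a shift or a turn outside -1 to 1 is refused whole. A call with a gripper value outside its range is refused whole. "jaw" is the closure, from 0 (fully open) to 1 (shut), set as the call begins (left out, the last holds). The fingers move at their own pace and stop on an object; the grip force is fixed at half the most. Time passes only in rows, so rows that do not move let the fingers close. It gives the time, the measured TCP pose, the force and the opening at its end, in the units of the state.
- r.observe(): the state, without advancing time (a new reading comes with each control period).
- r.capture(name): name is "scene" or "top" or "wrist"; returns a dict with "frame" (420x560x3 uint8, red, green, blue), "camera_matrix" (3x3 intrinsics, pixels), "origin" and "rotation" of the camera in the world; the wrist camera has in their place "mount" (4x4, takes a point from camera to tool coordinates, whose origin is the TCP and whose axes are the tool frame's). Camera axes: x right, y down, z forward; pixel columns grow to the right and rows downward; lengths in mm; the calibration is good to about 2 mm. A picture is of the moment at which its call begins: read the wrist's pose just before it. There is no depth.
- r.job_done(): hands the job in, once; it reports no verdict.
The state is a dict: "time_s": time; "joints": joint angles; "joint_vel": joint speeds; "joint_efforts": joint torques, N m; "eef_pos": TCP position; "eef_rot": TCP orientation; "wrist_force": force on the tool from outside, world axes, zero at the start; "moment": the same for the moment, N m; "width": finger opening in mm.
Only numpy, scipy, OpenCV 4.12 (cv2) and the standard library are available. Lean on these libraries where they do the work, as an engineer would, in place of code of your own. Each camera call takes 0.05 s, during which the arm holds its last target. There are 200 camera calls.

TASK

Swing the drain stand's hook arm all the way out over its drip tray, then hang the dipping basket on the arm by the middle of its wooden grip, so that it hangs level and still, with the clay pot still standing in it. Leave the tub, the jar and the bottle standing where they are.

Things in the scene. Friction and masses are not known exactly. Their poses are not given: they have to be found in the camera images.
- stand: Drain stand, fixed: an open steel drip tray 220 x 180 mm, 18 mm high, with a dark upright post of radius 10 mm. Origin: on the table, on the post's axis (also the hook arm's hinge axis). The tray reaches 195 mm to the -x and 25 mm to the +x side of the origin, and 90 mm to either side in y. At yaw 0 the tray lies on the robot's side of the post.
- hook_arm (a joint): Angle of the hook arm about the post, rad. 0: folded aside, the arm points along the stand's +y. It grows as the arm swings anticlockwise seen from above; at 1.571 (the stop, fully out) it points along the stand's -x, over the middle of the tray. The hinge is stiff (0.25 N m) and stays where it is left.
- hook_seat (a point): Point on the upper face of the hook arm, 100 mm from the hinge axis, 200 mm above the table; x axis outward along the arm, z up. The arm is a level flat steel bar 16 mm wide, 8 mm thick, reaching 154 mm from the hinge axis; its last 8 mm is turned up into a lip 12 mm above the upper face. A hub of radius 15 mm on the hinge axis stands 4 mm above that face.
- basket: Grey slotted plastic basket, open on top, 110 mm (x) x 134 mm (y), sides 55 mm high. Steel straps at the ends (y = -69, +69 mm) carry a straight pale wooden grip bar along y over the middle: 14 mm thick (x), 134 mm long, underside 120 mm and top 150 mm above the origin, so a 65 mm high window lies under it. 0.35 kg. Origin: centre of the underside.
- grip_under (a point): Middle of the underside of the basket's wooden grip bar, 120 mm above the basket's origin; axes as the basket's.
- pot: Small round open unglazed clay pot, 64 mm widest diameter, 46 mm high, about 0.11 kg, standing loose in the basket on its 4 mm floor. Origin: centre of its foot, z up.
- tub: Bystander: white lidded plastic tub, 122 mm diameter, 107 mm high. Origin: centre of the underside.
- jar: Bystander: white glaze jar with black cap, 72 mm diameter, 90 mm high. Origin: centre of the underside.
- sprayer: Bystander: clear bottle, 64 mm diameter, 170 mm high. Origin: centre of the underside.

How it is judged (in metres and radians):
On the way, in this order (a step that is already met when the one before it is completed fails the run):
1. the hook arm is swung out (value of joint hook_arm above 1.45 rad), for 0.2 s.
2. the basket's wooden grip rests on the hook arm (x of grip_under in the frame of hook_seat between -0.05 and 0.048 m and y of grip_under in the frame of hook_seat between -0.035 and 0.035 m and z of grip_under in the frame of hook_seat between -0.006 and 0.012 m and contact force between basket and hook_arm above 1.5 N), for 0.2 s.
At the end, for the whole second after the job is handed in: Arm joint over 1.40 rad; the arm carries the basket (over 1.5 N), grip_under within 35 mm sideways, 50 mm inward, 48 mm outward and -6 to 12 mm in height of hook_seat; basket tilt under 0.2 rad, at rest (0.03 m/s, 0.3 rad/s); pot in it, tilt under 0.35 rad (all of step 2 and value of joint hook_arm above 1.4 rad and angle between basket's own z axis and vertical below 0.2 rad and linear speed of basket below 0.03 m/s and angular speed of basket below 0.3 rad/s and angle between pot's own z axis and vertical below 0.35 rad and x of pot in the frame of basket between -0.06 and 0.06 m and y of pot in the frame of basket between -0.07 and 0.07 m and z of pot in the frame of basket between -0.005 and 0.04 m); the robot touches nothing.
It fails at once if the pot leaves the basket (not (x of pot in the frame of basket between -0.06 and 0.06 m and y of pot in the frame of basket between -0.07 and 0.07 m and z of pot in the frame of basket between -0.005 and 0.04 m)).
It fails at once if the tub, jar or bottle is moved by more than 40 mm or tipped (distance of any of tub, jar, sprayer from where it was at the start of the episode above 0.04 m or angle between any of tub, jar, sprayer's own z axis and vertical above 0.5 rad).
It also fails if it takes over 64 s, if anything falls off the work surface, if the arm or the gripper's body presses on something with over 40 N, if the wrist force passes 120 N, or if a joint passes its speed limit or range.

## Working session

There is one attempt and no reset: what is moved stays moved. The work goes in short steps, Python scripts to look and compute and a tool call to move; the robot and the scene stay as the last step left them, time stands still between calls to the robot, and variables do not carry over. Pictures are saved under pics/ and viewed, about 8 in all and at most 12, crops included, and the job is handed in when it is done.

Besides the shell and the picture viewer there is one more tool, called after ">>>" as a command line: name --argument value ..., lists and objects as JSON in quotes. jog_arm: Moves the arm, as the interface text tells. Its arguments: {"type":"object","properties":{"deltas":{"type":"array","items":{"type":"array","items":{"type":"array","items":{"type":"number","minimum":-1,"maximum":1}}}},"jaw":{"type":"number"}},"required":["deltas"]}

```bash
mkdir -p pics; ls
cat > h.py <<'E'
from workcell import r
import numpy as np, cv2
def cap(n,f=None):
    c=r.capture(n)
    if f: cv2.imwrite(f'pics/{f}.png',c['frame'][:,:,::-1])
    return c
E
python3 - <<'E'
from h import *
np.set_printoptions(suppress=True,precision=3)
for n in('scene','top'):
    c=cap(n,n+'0'); print(n,c['camera_matrix'].tolist(),c['origin'],c['rotation'])
    np.savez(f'{n}0.npz',**c)
o=r.observe();print(o)
E
```

```text
pics
scene [[462.1645843850064, 0.0, 283.3276343824537], [0.0, 462.1645843850064, 208.10057052821313], [0.0, 0.0, 1.0]] [1208.263 -659.017  745.576] [-0.433  0.828  0.315 -0.168]
top [[499.376228550482, 0.0, 275.37180606986885], [0.0, 499.376228550482, 199.45128592953805], [0.0, 0.0, 1.0]] [ 423.995   22.523 1322.372] [-0.06   0.714 -0.695  0.059]
{'time_s': 0.1, 'joints': array([ 1.035,  0.221,  1.527,  0.   ,  1.395, -0.126]), 'joint_vel': array([-0.003, -0.002, -0.003, -0.   , -0.001, -0.001]), 'joint_efforts': array([  0.   , -49.595, -38.852,   0.07 ,   0.052,  -0.   ]), 'eef_pos': array([248.695, 572.766, 208.456]), 'eef_rot': array([ 0.   ,  0.836,  0.548, -0.001]), 'wrist_force': array([ 0.225, -0.673, -0.539]), 'moment': array([-0.033,  0.037, -0.017]), 'width': 86.99884163657606}
```

View pics/scene0.png

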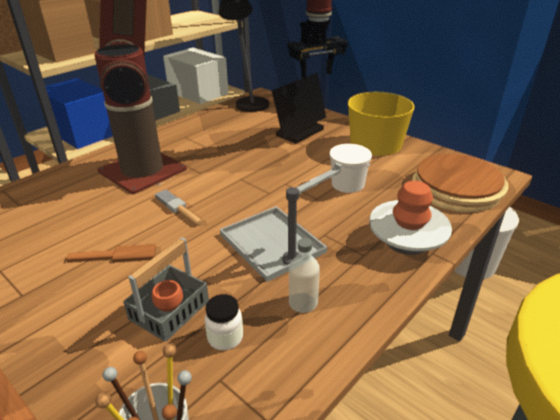

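View pics/top0.png

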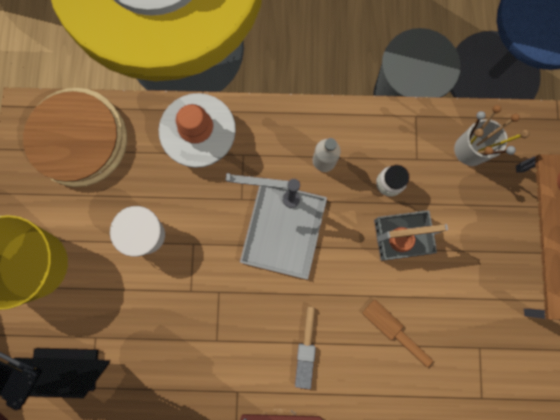

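The scene view shows the stand with its arm folded at (290–345, 170–195), the basket at (167, 300), the jar at (224, 322) and the bottle at (304, 280). The top view shows the hub at (293, 186), the arm tip at (229, 178), the tray corners at (262,183), (327,196), (308,278) and (242,264), and the grip bar running from (385,236) to (446,229).

```bash
cat >> h.py <<'E'
from scipy.spatial.transform import Rotation as R
np.set_printoptions(suppress=True,precision=3)
def quat(q): return R.from_quat(np.r_[q[1:],q[0]])
def RR(q):
    q=np.asarray(q); return q if q.shape==(3,3) else quat(q).as_matrix()
def ray(c,px):
    K=c['camera_matrix']; d=np.linalg.inv(K)@np.array([px[0],px[1],1.]); return np.array(c['origin']),RR(c['rotation'])@d
def onz(c,px,z):
    o,d=ray(c,px); return o+d*(z-o[2])/d[2]
def proj(c,p):
    v=c['camera_matrix']@(RR(c['rotation']).T@(np.array(p)-c['origin'])); return v[:2]/v[2]
def wristcam():
    o=r.observe(); c=dict(r.capture('wrist')); T=np.eye(4);T[:3,:3]=quat(o['eef_rot']).as_matrix();T[:3,3]=o['eef_pos']
    T=T@np.array(c['mount']); c['origin']=T[:3,3];c['rotation']=T[:3,:3]; return c,o
E
python3 - <<'E'
from h import *
t=dict(np.load('top0.npz')); s=dict(np.load('scene0.npz'))
C=[onz(t,p,18) for p in((262,183),(327,196),(308,278),(242,264))]
for p in C: print('tray',p)
print('sides',[np.linalg.norm(C[i]-C[i-1]) for i in range(4)])
hub=onz(t,(293,183),204); tip=onz(t,(229,178),206); print('hub',hub,'tip',tip,np.linalg.norm(hub-tip)); print('post base',onz(t,(292,203),10))
a,b=onz(t,(385,235),150),onz(t,(446,229),150); print('grip',a,b,np.linalg.norm(a-b),(a+b)/2)
print('scene grip ends',proj(s,a),proj(s,b),'hub',proj(s,hub),'tip',proj(s,tip))
for n,p,z in(('jar',(397,177),90),('spr',(330,146),170),('tub',(137,230),107),('pot',(402,240),50)): print(n,onz(t,p,z))
E
```

```text
tray [689.892  65.126  18.   ]
tray [ 659.276 -108.336   18.   ]
tray [443.049 -61.258  18.   ]
tray [474.391 110.344  18.   ]
sides [np.float64(220.19404416221911), np.float64(176.14300804354113), np.float64(221.29277981549197), np.float64(174.44062009535463)]
hub [653.845 -11.751 204.   ] tip [661.227 134.709 206.   ] 146.6589294803792
post base [639.327 -16.145  10.   ]
grip [ 545.853 -232.361  150.   ] [ 563.836 -376.288  150.   ] 145.0460462996211 [ 554.845 -304.325  150.   ]
scene grip ends [184.466 235.943] [129.236 275.446] hub [293.006 189.914] tip [335.889 165.388]
jar [ 699.637 -277.212   90.   ]
spr [753.149 -99.148 170.   ]
tub [546.589 363.92  107.   ]
pot [ 544.607 -297.293   50.   ]
```

Run:
```python
import cv2,numpy as np
a=cv2.imread('pics/scene0.png')[180:360,100:370]; b=cv2.imread('pics/top0.png')[130:290,220:460]
a=cv2.resize(a,(400,267),interpolation=2); b=cv2.resize(b,(400,267),interpolation=2)
b=cv2.resize(cv2.imread('pics/top0.png')[130:290,220:460],(800,533),interpolation=2)
cv2.imwrite('pics/crop1.png',b)
```

```text
(no output)
```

View pics/crop1.png

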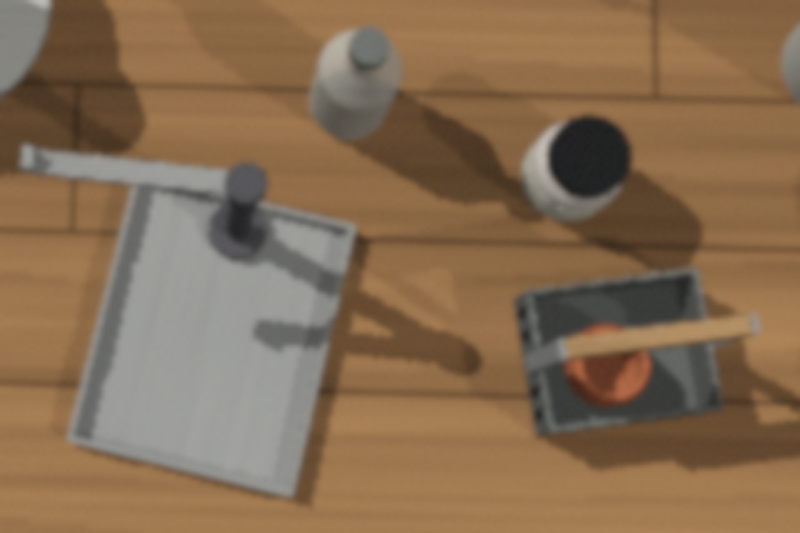

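The top-view crop gives the same features more finely, and the measured sizes match: tray 220×176 mm, arm about 150 mm. The hinge is near (649,-14) with stand yaw about -0.21, and the grip is near (555,-304). I'll start by turning the tool square to the world axes, with the jaws closed.

>>> jog_arm --deltas '[[[0,0,-0.1,0,0,0.0693],[0,0,-0.1,0,0,0.0693],[0,0,-0.1,0,0,0.0693],[0,0,-0.1,0,0,0.0693],[0,0,-0.1,0,0,0.0693],[0,0,-0.1,0,0,0.0693],[0,0,0,0,0,0.0693],[0,0,0,0,0,0.0693],[0,0,0,0,0,0]]]' --jaw 1

```text
time_s: 1.0
eef_pos: [248.9, 573.0, 268.9]
eef_rot: [0.0, 1.0, -0.001, -0.0]
wrist_force: [0.6, 0.2, -0.2]
width: 23.0
```

>>> jog_arm --deltas '[[[0.33,0.32,0,0,0,0],[0.33,0.32,0,0,0,0],[0.33,0.32,0,0,0,0],[0.33,0.32,0,0,0,0],[0.33,0.32,0,0,0,0],[0.33,0.32,0,0,0,0],[0.33,0.32,0,0,0,0],[0.33,0.32,0,0,0,0],[0.33,0.32,0,0,0,0],[0.33,0.32,0,0,0,0]]]'

```text
time_s: 2.0
eef_pos: [579.9, 251.6, 269.0]
eef_rot: [0.0, 1.0, 0.002, -0.0]
wrist_force: [-0.2, -0.1, -0.4]
width: -0.1
```

>>> jog_arm --deltas '[[[0.33,0.32,0,0,0,0],[0.33,0.32,0,0,0,0],[0.33,0.32,0,0,0,0],[0.23,0.32,0,0,0,0],[0,0.23,0,0,0,0],[0,0,0,0,0,0]]]'

```text
time_s: 2.6
eef_pos: [701.4, 98.3, 268.0]
eef_rot: [0.001, 1.0, -0.0, -0.001]
wrist_force: [-0.2, 0.5, 0.7]
width: 0.4
```

Run:
```python
from h import *
c,o=wristcam(); cv2.imwrite('pics/w1.png',c['frame'][:,:,::-1]); np.savez('w1.npz',**c)
print(o['eef_pos'],c['origin'],np.array(c['mount']))
print('hub px',proj(c,(649,-14,204)),'tip',proj(c,(657,139,206)))
```

```text
[701.372  98.295 268.014] [701.481 171.232 442.461] [[   1.       0.      -0.      -0.267]
 [  -0.       0.964    0.265  -72.729]
 [   0.      -0.265    0.964 -174.534]
 [   0.       0.       0.       1.   ]]
hub px [227.577 335.35 ] tip [227.658 169.542]
```

View pics/w1.png

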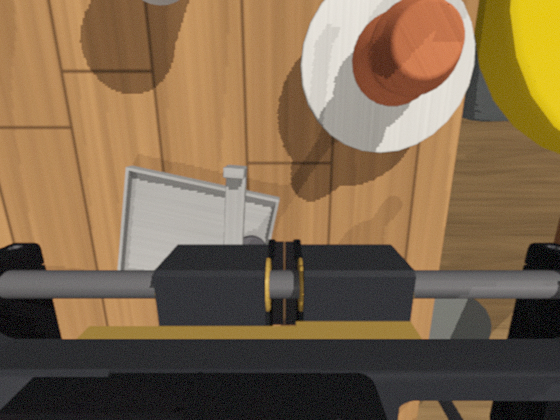

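The wrist view shows the arm's lip end at (235,167), within 5 mm of my estimate (tip x about 661). Next I go 25 mm further out, descend, and push.

>>> jog_arm --deltas '[[[0.25,0,0,0,0,0],[0,-0.05,0.4,0,0,0],[0,-0.03,0.4,0,0,0],[-0.1,0,0,0,0,0],[-0.1,0,0,0,0,0],[-0.1,0,0,0,0,0],[-0.1,0,0,0,0,0],[-0.1,0,0,0,0,0],[0,0,0,0,0,0]]]'

```text
time_s: 3.55
eef_pos: [674.7, 112.0, 189.6]
eef_rot: [-0.0, 1.0, 0.002, -0.0]
wrist_force: [0.9, 0.5, 0.0]
width: 0.5
```

>>> jog_arm --deltas '[[[-0.22,0.01,0.04,0,0,0],[-0.21,0.01,0,0,0,0],[-0.22,0.05,0,0,0,0],[-0.2,0.09,0,0,0,0],[-0.18,0.12,0,0,0,0],[-0.16,0.14,0,0,0,0],[-0.13,0.18,0,0,0,0],[0,0,0,0,0,0]]]'

```text
time_s: 4.35
eef_pos: [543.1, 49.6, 185.7]
eef_rot: [0.0, 1.0, 0.0, -0.0]
wrist_force: [0.0, 0.0, 1.0]
width: 0.7
```

>>> jog_arm --deltas '[[[-0.02,0.05,0,0,0,0],[-0.02,0.05,0,0,0,0],[-0.02,0.05,0,0,0,0],[0,0,0,0,0,0]]]'

```text
time_s: 4.75
eef_pos: [538.0, 34.9, 185.3]
eef_rot: [0.0, 1.0, -0.0, -0.0]
wrist_force: [0.6, -0.1, -1.0]
width: 0.4
```

Run:
```python
from h import *
o=r.observe(); print(o['eef_pos'],o['wrist_force'])
c=cap('top'); np.savez('top1.npz',**c)
cv2.imwrite('pics/t1.png',cv2.resize(c['frame'][130:290,220:460,::-1],(800,533),interpolation=2))
print(proj(c,(551,7,200)))
```

```text
[538.007  34.896 185.341] [ 0.595 -0.138 -0.962]
[283.705 227.768]
```

View pics/t1.png

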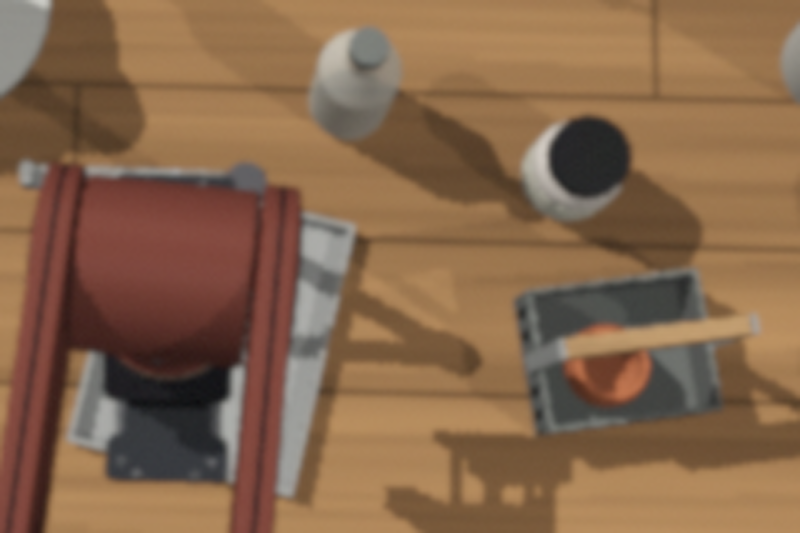

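The arm has barely turned (lip still at (30,175) in the crop), so the finger seems to have slipped past it. I'll check from the scene camera.

Run:
```python
from h import *
c=cap('scene'); np.savez('scene1.npz',**c)
cv2.imwrite('pics/s1.png',cv2.resize(c['frame'][80:300,200:400,::-1],(660,600)[::1],interpolation=2) if 0 else cv2.resize(c['frame'][100:290,210:400,::-1],(600,600),interpolation=2))
print((proj(c,(538,35,177))-[210,100])*600/190,(proj(c,(649,-14,200))-[210,100])*600/190)
```

```text
[187.278 235.361] [254.675 287.635]
```

View pics/s1.png

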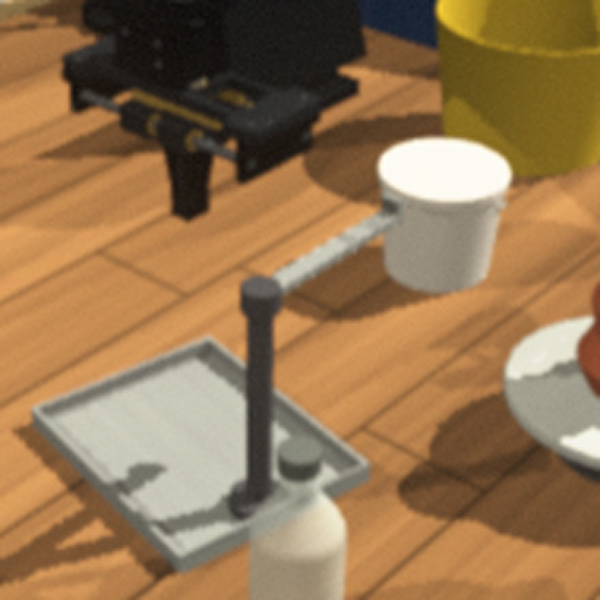

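The scene view shows the fingertip at (190,215), about 20 px above where it was predicted. That puts the tip roughly 12 mm higher than nominal, so it skimmed over the arm. I'll go back over, drop 22 mm lower and repeat the sweep.

>>> jog_arm --deltas '[[[0,0,-0.4,0,0,0],[0,0,-0.3,0,0,0],[0.4,-0.17,0,0,0,0],[0.4,-0.17,0,0,0,0],[0.4,-0.17,0,0,0,0],[0.4,-0.17,0,0,0,0],[0.07,-0.02,0,0,0,0],[0,0,0.45,0,0,0],[0,0,0.45,0,0,0],[0,0,0,0,0,0]]]'

```text
time_s: 5.85
eef_pos: [699.4, 105.0, 156.5]
eef_rot: [0.0, 1.0, 0.0, -0.007]
wrist_force: [-0.6, -0.1, -2.3]
width: 0.4
```

Run:
```python
from h import *
o=r.observe(); print(o['eef_pos'],o['wrist_force'])
c=cap('scene'); np.savez('scene2.npz',**c)
cv2.imwrite('pics/s2.png',cv2.resize(c['frame'][100:290,210:400,::-1],(600,600),interpolation=2))
p=o['eef_pos'];print((proj(c,p-[0,0,8])-[210,100])*600/190)
```

```text
[699.388 104.986 156.454] [-0.641 -0.109 -2.312]
[410.425 305.588]
```

View pics/s2.png

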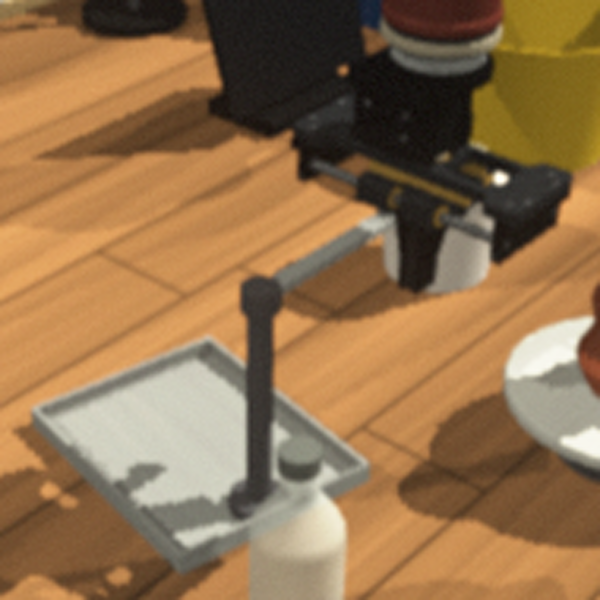

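The tip is at (417,287), below the arm level and on the far side of the arm. TCP z reads 156, lower than I commanded, so I'll raise it a little and let it settle before pushing.

>>> jog_arm --deltas '[[[0,0,-0.08,0,0,0],[0,0,0,0,0,0],[0,0,0,0,0,0]]]'

```text
time_s: 6.2
eef_pos: [707.0, 105.2, 178.0]
eef_rot: [-0.0, 1.0, -0.0, 0.003]
wrist_force: [0.5, 0.3, 0.0]
width: 0.5
```

>>> jog_arm --deltas '[[[0,0,0.12,0,0,0],[-0.15,0,0,0,0,0],[-0.15,0,0,0,0,0],[-0.15,0,0,0,0,0],[-0.15,0,0,0,0,0],[-0.15,0,0,0,0,0],[0,0,0,0,0,0]]]'

```text
time_s: 6.9
eef_pos: [629.0, 105.3, 161.5]
eef_rot: [-0.0, 1.0, 0.0, 0.0]
wrist_force: [0.0, 0.2, -0.5]
width: 0.2
```

Run:
```python
from h import *
t0=np.load('top0.npz')['frame'].astype(int); c=cap('top'); t=c['frame'].astype(int)
for n,f in(('t0',t0),('now',t)):
    sat=f.max(2)-f.min(2); print(n); print(''.join('\n'+' '.join('%3d'%sat[y,x] for x in range(226,292,5)) for y in range(170,200,3)))
```

```text
t0

 49  49  48  43  40  39  48  55  76  77  76  77  78  76
 29  41  47  44  46  38  40  69  74  74  73  74  73  74
 15   5   7  13  23  24  48  64  71  72  73  73  73  73
 13   2   3   4   3   3   4   7   9  23  37  54  64  26
 60  39  19   7   5   4   4   4   4   4   4   4   4   3
 74  74  73  63  68  59  38   4   3   3   4   4   4   3
 76  76  76  67  75  75  67   3   2   2   2   2   3   2
 75  74  72  65  74  70  60   2   3   4   3   3   0   2
 75  74  75  64  75  69  47   3   4   4   4   3   2   3
 74  74  75  63  75  69  32   3   4   4   4   3   2   3
now

 52  51  51  41  39  37  67  67  58  83  82  81  82  83
 45  45  40  36  35  35  67  68  57  78  79  81  79  79
 40  37  29  30  32  31  67  69  57  79  78  79  79  78
 36  27  26  26  26  29  67  67  63  78  78  79  78  28
 27  28  27  26  26  32  68  68  44  70  79  80  71   3
 30  26  28  26  35  38  68  68   6   8  28  42   7   1
 23  24  28  34  36  23  69  68   5   2   3   3   3   4
 34  28  32  32  29   8  68  69   5   3   3   2   1   2
 18  27  32  25   9   6  67  69   5   3   3   4   4   2
  4   3   7   1   3   5  69  70   4   4   3   2   3   2
```

The arm has left its folded position, so the push is working. I'll continue around the arc.

>>> jog_arm --deltas '[[[-0.19,0.02,0,0,0,0],[-0.2,0.07,0,0,0,0],[-0.18,0.12,0,0,0,0],[-0.16,0.14,0,0,0,0],[-0.13,0.18,0,0,0,0],[-0.03,0.07,0,0,0,0],[-0.03,0.07,0,0,0,0],[0,0,0,0,0,0],[0,0,0,0,0,0]]]'

```text
time_s: 7.85
eef_pos: [538.1, 38.1, 161.1]
eef_rot: [0.0, 1.0, -0.0, -0.0]
wrist_force: [0.0, -0.1, -0.9]
width: 0.6
```

>>> jog_arm --deltas '[[[-0.01,0.04,0,0,0,0],[-0.01,0.04,0,0,0,0],[0,0,0,0,0,0]]]'

```text
time_s: 8.15
eef_pos: [536.5, 32.9, 161.2]
eef_rot: [-0.003, 1.0, 0.0, 0.001]
wrist_force: [2.7, 11.8, -1.8]
width: 0.4
```

The wrist force is 12 N against the stop, so the arm is fully out. I'll back off, rise, and go to the basket with the jaws open.

>>> jog_arm --deltas '[[[0,-0.1,0,0,0,0],[0,-0.15,0,0,0,0],[0,0,0,0,0,0],[0,0,-0.4,0,0,0],[0,0,-0.4,0,0,0],[0,0,-0.4,0,0,0],[0.05,0.4,0,0,0,0],[0.05,0.4,0,0,0,0],[0.05,0.4,0,0,0,0],[0.05,0.4,0,0,0,0]]]' --jaw 0

```text
time_s: 9.15
eef_pos: [555.9, -106.3, 281.6]
eef_rot: [0.0, 1.0, 0.0, 0.0]
wrist_force: [0.6, 0.2, 0.2]
width: 72.3
```

>>> jog_arm --deltas '[[[0,0.4,0,0,0,0],[0,0.4,0,0,0,0],[0,0.4,0,0,0,0],[0,0.3,0,0,0,0],[0,0,0,0,0,0],[0,0,0,0,0,0]]]'

```text
time_s: 9.75
eef_pos: [555.6, -255.1, 281.0]
eef_rot: [-0.0, 1.0, -0.001, -0.0]
wrist_force: [0.7, 0.2, 0.4]
width: 86.8
```

Run:
```python
from h import *
t=dict(np.load('top0.npz'))
a,b=onz(t,(388.9,235),150),onz(t,(445.6,227.2),150); d=a-b; print('grip',a,b,np.linalg.norm(d),(a+b)/2,'yaw',np.degrees(np.arctan2(-d[0],d[1])))
c,o=wristcam(); cv2.imwrite('pics/w2.png',c['frame'][:,:,::-1]); np.savez('w2.npz',**c)
print(o['eef_pos'],o['width'],proj(c,a),proj(c,b))
t2=cap('top','top2'); np.savez('top2.npz',**t2)
f=t2['frame'].astype(int);cv2.imwrite('pics/t2.png',cv2.resize(t2['frame'][140:300,220:380,::-1],(400,400),interpolation=2))
im=np.zeros((820-220,800,3),np.uint8)
x=cv2.resize(cv2.imread('pics/t2.png'),(240,240)); w=cv2.imread('pics/w2.png'); im[:420,:560]=w; im[:240,560:]=x
cv2.imwrite('pics/comb.png',im)
```

```text
grip [ 546.096 -241.535  150.   ] [ 568.081 -375.477  150.   ] 135.73469263150864 [ 557.088 -308.506  150.   ] yaw 9.321359509651865
[ 555.554 -255.141  280.991] 86.75398759874072 [275.156 187.074] [295.464 302.767]
```

View pics/comb.png

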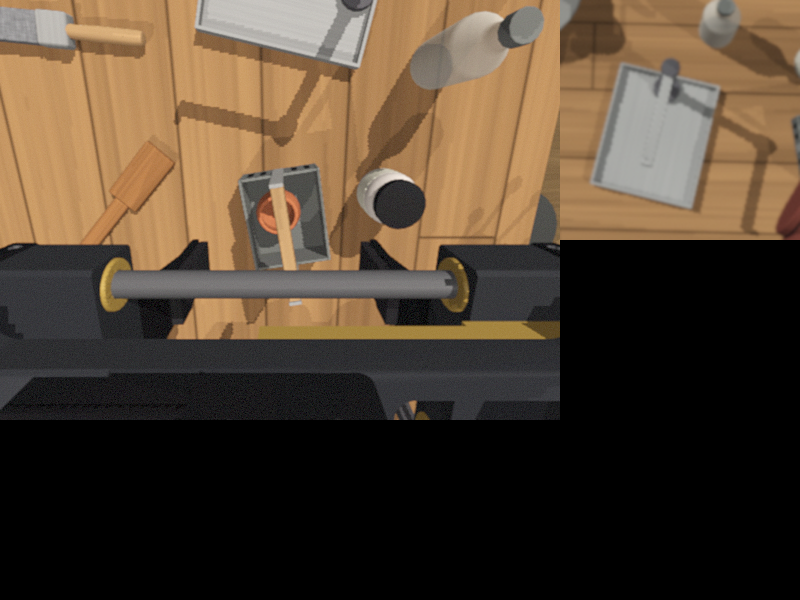

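The wrist view shows the wood of the bar from (278,187) to (295,300), which matches my prediction within about 2 mm. The top inset shows the hook arm out over the middle of the tray. Before grasping I'll check the true fingertip height and the arm direction numerically.

```bash
python3 - <<'E'
from h import *
c=dict(np.load('w2.npz')); M=np.linalg.inv(c['mount']);K=c['camera_matrix'];print(K[0,0],K[1,1],K[:2,2])
def pt(p):
    v=K@(M@np.r_[p,1])[:3]; return v[:2]/v[2]
for z in(12,8,4,0,-4,-8): print(z,'L',pt((-43.4,-9.5,z)),pt((-58.4,-9.5,z)),'R',pt((43.4,-9.5,z)))
t=dict(np.load('top2.npz'))
h,tip=onz(t,(293.3,184.7),204),onz(t,(278.7,248.7),206); print(h,tip,np.linalg.norm(h-tip),np.degrees(np.arctan2(h[1]-tip[1],h[0]-tip[0])))
g=cv2.cvtColor(t['frame'],cv2.COLOR_RGB2GRAY); print(proj(t,(649,-14,204)))
E
python3 - <<'E'
import cv2
w=cv2.imread('pics/w2.png')[225:345,90:480]; t=cv2.imread('pics/top2.png')[170:270,230:340]
import numpy as np
im=np.zeros((600,800,3),np.uint8); im[:246]=cv2.resize(w,(800,246),interpolation=2); im[250:590,:374]=cv2.resize(t,(374,340),interpolation=2)
cv2.imwrite('pics/comb2.png',im)
E
```

```text
303.2524238278201 303.2524238278201 [283.937 210.366]
12 L [217.499 228.173] [194.368 228.163] R [351.374 228.236]
8 L [216.167 230.196] [192.573 230.185] R [352.721 230.261]
4 L [214.781 232.302] [190.705 232.29 ] R [354.123 232.368]
0 L [213.337 234.495] [188.759 234.483] R [355.584 234.562]
-4 L [211.832 236.782] [186.731 236.77 ] R [357.106 236.851]
-8 L [210.261 239.168] [184.614 239.155] R [358.695 239.239]
[649.904 -12.516 204.   ] [503.134  17.137 206.   ] 149.74807273755619 -11.422220337330087
[293.942 185.105]
```

View pics/comb2.png

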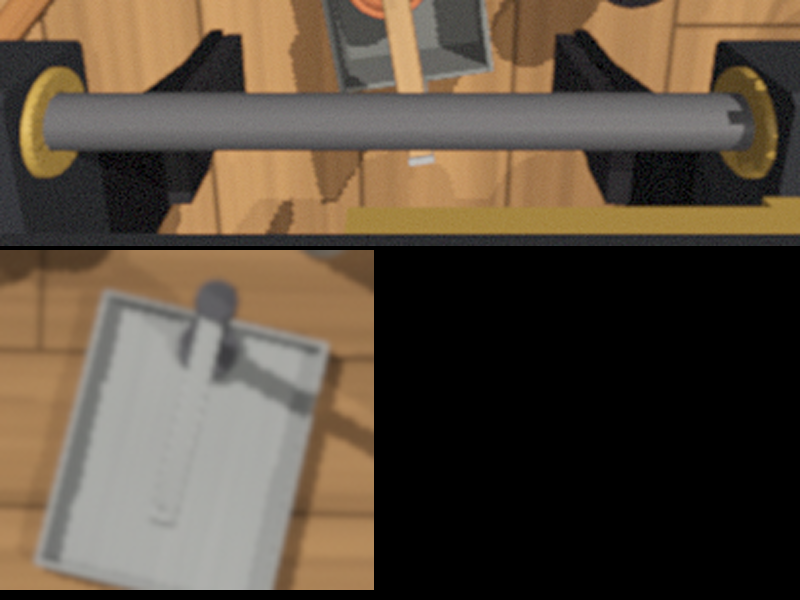

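The fingertips appear at (207,242) and (361,241) in the wrist image. That puts them about 12 mm behind the TCP rather than 8 mm ahead, which explains the first skim. To put the tips at z ≈ 127 on the bar I need TCP z ≈ 114.

>>> jog_arm --deltas '[[[0.01,0.27,0,0,0,0],[0,0.26,0,0,0,0],[0,0,0.3,0,0,-0.039],[0,0,0.3,0,0,-0.039],[0,0,0.3,0,0,0],[0,0,0.2,0,0,0],[0,0,0.1,0,0,0],[0,0,0,0,0,0],[0,0,0,0,0,0],[0,0,0,0,0,0]]]'

```text
time_s: 10.85
eef_pos: [558.0, -308.2, 163.5]
eef_rot: [0.001, 0.997, 0.082, 0.001]
wrist_force: [-0.2, 0.5, -0.8]
width: 87.2
```

>>> jog_arm --deltas '[[[0,0,0.15,0,0,0],[0,0,0.15,0,0,0],[0,0,0.1,0,0,0],[0,0,0.05,0,0,0],[0,0,0.05,0,0,0],[0,0,0,0,0,0],[0,0,0,0,0,0]]]'

```text
time_s: 11.55
eef_pos: [557.1, -308.0, 111.7]
eef_rot: [0.0, 0.997, 0.082, 0.0]
wrist_force: [0.2, -0.5, 0.6]
width: 86.9
```

Run:
```python
from h import *
o=r.observe(); c=cap('scene'); np.savez('scene3.npz',**c)
cv2.imwrite('pics/s3.png',cv2.resize(c['frame'][190:350,90:270,::-1],(675,600),interpolation=2))
p=o['eef_pos'];print(p,o['wrist_force'],[(proj(c,p+[0,0,z])-[90,190])*3.75 for z in(-8,6,13,18)])
```

```text
[ 557.088 -307.961  111.695] [ 0.222 -0.459  0.607] [array([266.655, 312.901]), array([262.613, 293.552]), array([260.565, 283.753]), array([259.092, 276.702])]
```

View pics/s3.png

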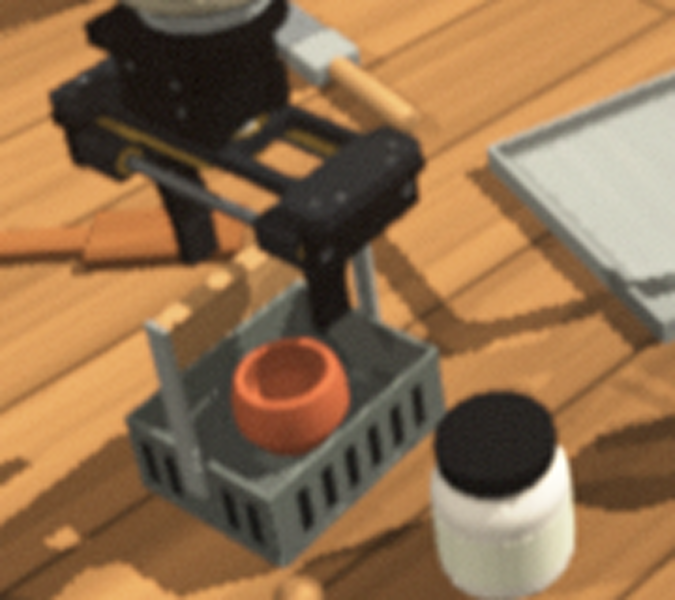

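The fingers straddle the bar, with tips at (328,328) and (197,260). Their mean corresponds to z ≈ 118–123, close to the bar's underside, so I'll raise 5 mm and close.

>>> jog_arm --deltas '[[[0,0,-0.05,0,0,0],[0,0,0,0,0,0],[0,0,0,0,0,0]]]'

```text
time_s: 11.9
eef_pos: [557.3, -308.1, 117.2]
eef_rot: [0.0, 0.997, 0.082, 0.001]
wrist_force: [-0.3, 0.0, 0.4]
width: 87.2
```

>>> jog_arm --deltas '[[[0,0,0,0,0,0],[0,0,0,0,0,0],[0,0,0,0,0,0],[0,0,0,0,0,0],[0,0,0,0,0,0],[0,0,0,0,0,0],[0,0,0,0,0,0],[0,0,0,0,0,0],[0,0,0,0,0,0],[0,0,0,0,0,0]]]' --jaw 1

```text
time_s: 12.9
eef_pos: [556.9, -307.8, 116.5]
eef_rot: [0.0, 0.997, 0.082, 0.0]
wrist_force: [-0.0, 0.3, -0.1]
width: 14.9
```

Width is 14.9 mm, so the bar is held. I'll lift smoothly.

>>> jog_arm --deltas '[[[0,0,-0.04,0,0,0],[0,0,-0.08,0,0,0],[0,0,-0.12,0,0,0],[0,0,-0.15,0,0,0],[0,0,-0.17,0,0,0],[0,0,-0.17,0,0,0],[0,0,-0.17,0,0,0],[0,0,-0.12,0,0,0],[0,0,-0.08,0,0,0],[0,0,-0.05,0,0,0]]]'

```text
time_s: 13.9
eef_pos: [557.1, -307.9, 232.4]
eef_rot: [0.0, 0.997, 0.082, 0.0]
wrist_force: [-0.6, -0.1, -4.3]
width: 13.4
```

>>> jog_arm --deltas '[[[-0.01,-0.05,0,0,0,0],[-0.02,-0.12,0,0,0,0],[-0.03,-0.2,0,0,0,0],[-0.05,-0.28,0,0,0,0],[-0.05,-0.3,0,0,0,0],[-0.05,-0.3,0,0,0,0],[-0.05,-0.3,0,0,0,0],[-0.05,-0.3,0,0,0,0],[-0.05,-0.3,0,0,0,0],[-0.05,-0.3,0,0,0,0]]]'

```text
time_s: 14.9
eef_pos: [475.0, -70.6, 230.4]
eef_rot: [-0.001, 0.997, 0.082, -0.001]
wrist_force: [0.9, 0.5, -4.2]
width: 13.8
```

>>> jog_arm --deltas '[[[-0.05,-0.28,0,0,0,0],[-0.04,-0.24,0,0,0,0],[-0.04,-0.2,0,0,0,0],[-0.03,-0.16,0,0,0,0],[-0.02,-0.1,0,0,0,0],[-0.01,-0.06,0,0,0,0],[0,-0.04,0,0,0,0],[0,0,0,0,0,0]]]'

```text
time_s: 15.7
eef_pos: [440.3, 30.9, 231.3]
eef_rot: [0.0, 0.997, 0.082, -0.0]
wrist_force: [0.3, 0.2, -3.7]
width: 13.5
```

>>> jog_arm --deltas '[[[0,0,0,0,0,0.01],[0,0,0,0,0,0.02],[0,0,0,0,0,0.028],[0,0,0,0,0,0.028],[0,0,0,0,0,0.028],[0,0,0,0,0,0.028],[0,0,0,0,0,0.022],[0,0,0,0,0,0.012],[0,0,0,0,0,0],[0,0,0,0,0,0]]]'

```text
time_s: 16.7
eef_pos: [440.4, 30.5, 231.4]
eef_rot: [0.0, 0.995, -0.102, -0.0]
wrist_force: [-0.2, -0.1, -4.1]
width: 14.0
```

Run:
```python
from h import *
o=r.observe(); c=cap('scene'); np.savez('scene4.npz',**c)
cv2.imwrite('pics/s4.png',cv2.resize(c['frame'][80:280,160:380,::-1],(660,600),interpolation=2))
p=o['eef_pos'];print(p,o['wrist_force'],o['width'])
print((proj(c,p+[0,0,3])-[160,80])*3,(proj(c,(499,19,212))-[160,80])*3)
q=quat(o['eef_rot']).as_matrix(); hub=np.array([649.9,-12.7,200]);u=np.array([-.979,.205,0]);n=np.array([-.205,-.979,0])
print('along',(p-hub)@u,'side',(p-hub)@n,'toolx',q[:,0])
```

```text
[440.391  30.51  231.406] [-0.191 -0.129 -4.059] 13.984905173492368
[235.768 184.934] [277.703 236.987]
along 213.967176378642 side 0.6471441555419375 toolx [ 0.979 -0.204 -0.   ]
```

View pics/s4.png

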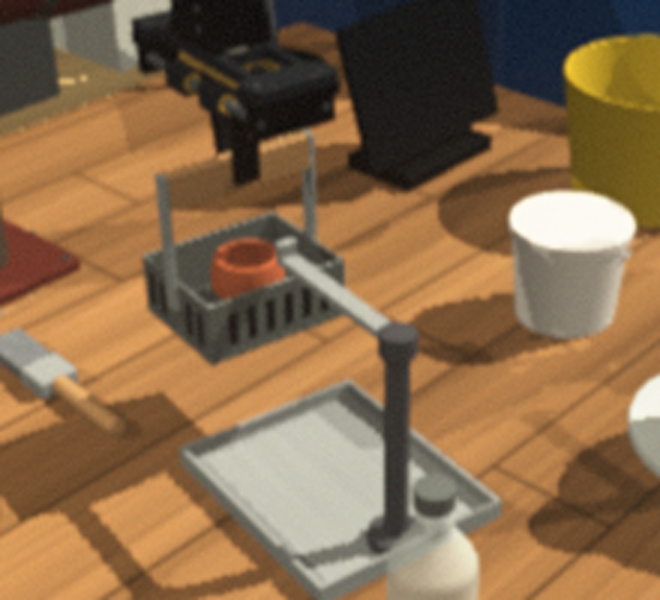

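The view shows the arm's lip at (287,245) lined up with the middle of the window, with the basket level and the pot in it. I'll slide in over the arm.

>>> jog_arm --deltas '[[[0.04,0,0,0,0,0],[0.08,0,0,0,0,0],[0.14,0,0,0,0,0],[0.18,0,0,0,0,0],[0.2,0,0,0,0,0],[0.2,0,0,0,0,0],[0.16,0,0,0,0,0],[0.12,0,0,0,0,0],[0.06,0,0,0,0,0],[0.04,0,0,0,0,0]]]'

```text
time_s: 17.75
eef_pos: [560.0, 5.8, 231.1]
eef_rot: [-0.0, 0.995, -0.103, -0.0]
wrist_force: [-0.5, -0.9, -4.4]
width: 14.0
```

>>> jog_arm --deltas '[[[0,0,0.05,0,0,0],[0,0,0.08,0,0,0],[0,0,0.06,0,0,0],[0,0,0.03,0,0,0],[0,0,0.02,0,0,0],[0,0,0,0,0,0],[0,0,0,0,0,0]]]'

```text
time_s: 18.45
eef_pos: [559.9, 5.9, 207.7]
eef_rot: [0.0, 0.995, -0.102, 0.0]
wrist_force: [-0.9, 0.1, -3.7]
width: 13.9
```

Underside is at about 211 mm, 11 mm above the arm. I'll lower in 2 mm steps and watch the force.

>>> jog_arm --deltas '[[[0,0,0.02,0,0,0],[0,0,0.02,0,0,0],[0,0,0.02,0,0,0],[0,0,0.02,0,0,0],[0,0,0,0,0,0],[0,0,0,0,0,0]]]'

```text
time_s: 19.05
eef_pos: [559.7, 5.9, 199.3]
eef_rot: [-0.0, 0.995, -0.103, -0.0]
wrist_force: [-0.3, 0.4, -4.1]
width: 14.1
```

>>> jog_arm --deltas '[[[0,0,0.01,0,0,0],[0,0,0.01,0,0,0],[0,0,0,0,0,0]]]'

```text
time_s: 19.35
eef_pos: [559.7, 5.9, 197.3]
eef_rot: [-0.0, 0.995, -0.103, -0.0]
wrist_force: [0.3, -0.5, -4.5]
width: 13.6
```

>>> jog_arm --deltas '[[[0,0,0.01,0,0,0],[0,0,0.01,0,0,0],[0,0,0,0,0,0]]]'

```text
time_s: 19.65
eef_pos: [559.9, 5.8, 196.3]
eef_rot: [0.0, 0.995, -0.103, 0.0]
wrist_force: [-3.3, -0.4, 3.1]
width: 13.9
```

The force changed from -4.3 to +3.1 N, so the arm now carries the basket. I'll open the jaws partway.

>>> jog_arm --deltas '[[[0,0,0,0,0,0],[0,0,0,0,0,0],[0,0,0,0,0,0],[0,0,0,0,0,0],[0,0,0,0,0,0],[0,0,0,0,0,0],[0,0,0,0,0,0]]]' --jaw 0.55

```text
time_s: 20.35
eef_pos: [559.8, 5.9, 195.4]
eef_rot: [-0.0, 0.995, -0.103, -0.0]
wrist_force: [-0.7, 0.4, 0.4]
width: 38.8
```

>>> jog_arm --deltas '[[[0,0,-0.03,0,0,0],[0,0,-0.05,0,0,0],[0,0,-0.08,0,0,0],[0,0,-0.15,0,0,0],[0,0,-0.3,0,0,0],[0,0,-0.4,0,0,0],[0,0,-0.2,0,0,0],[0,0,0,0,0,0]]]'

```text
time_s: 21.15
eef_pos: [561.9, 5.7, 322.4]
eef_rot: [0.0, 0.995, -0.102, 0.005]
wrist_force: [0.2, -0.1, 0.7]
width: 39.0
```

The jaws have let go and are clear. I'll back the robot off toward itself and up, wait for any swing to die out, then look.

>>> jog_arm --deltas '[[[-0.1,-0.1,-0.1,0,0,0],[-0.2,-0.2,-0.1,0,0,0],[-0.2,-0.3,0,0,0,0],[0,-0.4,0,0,0,0],[0,-0.4,0,0,0,0],[0,-0.4,0,0,0,0],[0,-0.2,0,0,0,0],[0,0,0,0,0,0],[0,0,0,0,0,0],[0,0,0,0,0,0]]]'

```text
time_s: 22.15
eef_pos: [551.0, 211.2, 336.0]
eef_rot: [0.0, 0.995, -0.103, -0.001]
wrist_force: [-0.2, 0.1, 0.3]
width: 38.9
```

>>> jog_arm --deltas '[[[0,0,0,0,0,0],[0,0,0,0,0,0],[0,0,0,0,0,0],[0,0,0,0,0,0],[0,0,0,0,0,0],[0,0,0,0,0,0],[0,0,0,0,0,0],[0,0,0,0,0,0],[0,0,0,0,0,0],[0,0,0,0,0,0]]]'

```text
time_s: 23.15
eef_pos: [551.6, 211.9, 336.4]
eef_rot: [0.0, 0.995, -0.102, -0.0]
wrist_force: [-0.4, 0.6, 0.8]
width: 39.3
```

Run:
```python
from h import *
a=cap('scene'); 
for _ in range(6): b=cap('scene')
t=cap('top'); 
d=np.abs(a['frame'].astype(int)-b['frame'])[140:270,200:330].max(2); print('motion diff px',(d>40).sum(),d.max())
im=np.zeros((600,800,3),np.uint8); im[:,:400]=cv2.resize(a['frame'][100:310,200:340,::-1],(400,600),interpolation=2)
im[:400,400:]=cv2.resize(t['frame'][140:300,230:390,::-1],(400,400),interpolation=2); cv2.imwrite('pics/fin.png',im)
print(r.observe()['eef_pos'],r.observe()['time_s'])
t0=np.load('top0.npz')['frame'].astype(int); dd=np.abs(t['frame'].astype(int)-t0).max(2)
for n,(x,y) in dict(jar=(396,180),spr=(328,150),tub=(137,230)).items(): print(n,np.median(dd[y-12:y+12,x-12:x+12]))
```

```text
motion diff px 0 21
[551.604 211.879 336.421] 23.55
jar 9.0
spr 18.0
tub 20.0
```

View pics/fin.png

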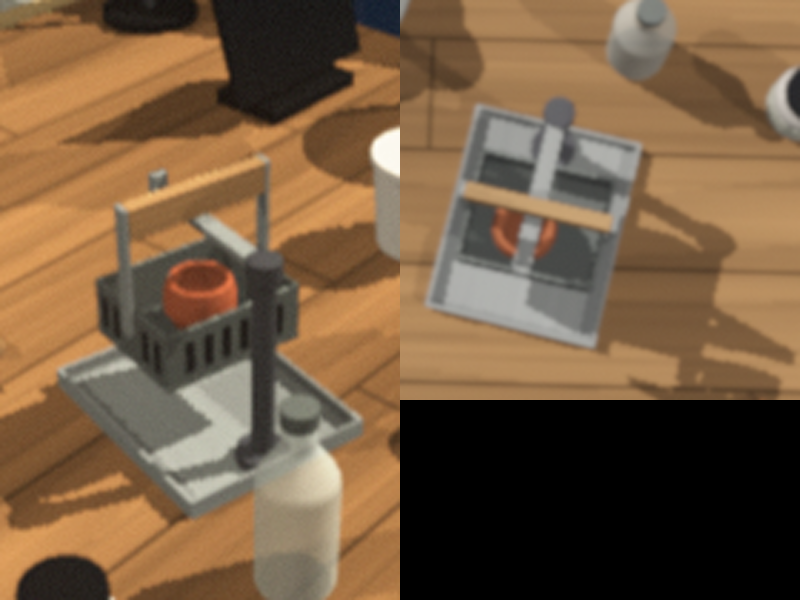

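The basket hangs level and still on the arm, which crosses the middle of the bar at (543,200) in the top inset. The pot stands inside at (200,290), and the robot is clear.

```bash
python3 -c "
from workcell import r
print(r.job_done())"
```

```text
the job is handed in; nothing more can be done
None
```

The hook arm is swung out to its stop and the basket hangs on it by the middle of its wooden grip, with the pot still standing inside. The job was handed in at about 23.6 s of the 64 s allowed; the hand-in gives no verdict.

**Last checks**
- **Basket:** it looked level, and no motion showed between scene frames about 0.3 s apart. The arm crosses under the middle of the bar, roughly 10 mm inward of the seat by the tool position.
- **Weight:** the wrist force went from about -4 N to about 0 when the basket was released, so the arm carries it.
- **Robot:** clear of everything at hand-in.
- **Bystanders:** the jar and bottle looked unmoved in the last picture. I checked the tub only by comparing pixels with the first image: it differed by about 20 grey levels, a little more than the jar (9) and bottle (18). I did not measure positions.

**What disagreed:** the fingertips turned out to be about 12 mm behind the TCP, not 8 mm ahead as described. The first sweep therefore skimmed over the hook arm and moved it only about 5°. I repeated it lower, and the arm reached its stop with 12 N of force. I set the grasp height from the measured tip position.

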